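Roll-check the printer shafts and fit the straight one

ROBOT

A 6-joint arm with a two-finger parallel gripper is mounted at the origin on the work surface. World frame = base frame: x ahead of the robot, y to its left, z up, the work surface at z = 0. Lengths are in m, angles in degrees, forces in N, time in s.
With the tool pointing down it reaches from about 0.3 to 1 m from the base axis. Payload 5.1 kg.
Tool frame: the origin (TCP) lies midway between the tips of the shut fingers; the grasp point (between the pads) lies 19 mm behind it; z points along the fingers, y is the line along which they close (so a half turn about z gives the same grasp; the last joint's range is limited). The gripper opens to 95 mm and grips with 3 to 60 N. Pads are 20 mm wide; open, the fingers measure 119 mm over their backs; the gripper's body (75 mm by 180 mm) begins 59 mm behind the grasp point.
Start: joints at [59.611, 7.093, 94.555, -0, 78.352, -4.733], TCP at [0.281, 0.586, 0.215] pointing down, gripper open.
Joint ranges: [-149.61, 149.61], [-58.7, 133.49], [1.44, 155.28], [-77.14, 257.14], [18.33, 153.61], [-166.67, 166.67]. Speed limits (degrees/s): [147.25, 147.25, 180, 180, 180, 180].

INTERFACE

Orientations are given as [roll, pitch, yaw] about the fixed x, y, z axes, in that order (R = Rz(yaw) Ry(pitch) Rx(roll)).
In Python, from cell import bot gives the robot as it stands.
- The arm moves only by the tool servo_tool, never from a script. Its argument "steps" is a list of rows, each a list of 7 numbers: the shift along the world's x, y, z in mm, then the turn, a rotation vector about the world's x, y, z in rad, then the finger opening in mm, from 0 to 95.1. A call has 1 to 5 rows; each row shifts and turns the commanded pose from where the row before left it; what a row does not reach is not made up. A row lasts 1/8 s, in which the tool goes at most 62.5 mm and 10.7 degrees, less where a joint would pass 70% of its speed; a pose out of reach is approached as far as the arm can. A call is refused whole if a number of a shift passes 62.5 or a number of a turn 0.188, either way. A call with a gripper value outside its range is refused whole. The fingers move at their own pace and stop on an object; "force" is the grip in N (left out, the last holds). Time passes only in rows, so rows that do not move let the fingers close. It gives the time, the measured TCP pose, the force, the opening and the grip force at its end, in the units of the state.
- bot.state(): the state, without advancing time (a new reading comes with each control period).
- bot.read_camera(name): name is "scene" or "top"; returns a dict with "image" (400x640x3 uint8, red, green, blue), "vfov" (degrees; the focal length in pixels is half the picture's height over the tangent of half this angle, whatever the lens; pixels are square), "cx", "cy" (the principal point, pixels), "rvec" (rotation vector, rad) and "tvec" (3), from world to camera coordinates, as OpenCV has them. Camera axes: x right, y down, z forward; pixel columns grow to the right and rows downward; lengths in m; the calibration is good to about 2 mm. A picture is of the moment at which its call begins. There is no depth.
- bot.close_job(): hands the job in; it is judged then, once.
The state is a dict: "clock": time; "q": joint angles; "joint_velocities": joint speeds; "tau": joint torques, N m; "tcp_pos": TCP position; "orientation": TCP orientation; "ft_force": force on the tool from outside, world axes, zero at the start; "torque": the same for the moment, N m; "opening": finger opening in m; "gripper_force": force on a finger pad.
Only numpy, scipy, OpenCV 4.12 (cv2) and the standard library are available. Lean on these libraries where they do the work, as an engineer would, in place of code of your own. Each camera call takes 0.05 s, during which the arm holds its last target. There are 200 camera calls.

TASK

One of the two steel printer shafts on the slate plate is slightly bent: find out which by rolling them on the plate under a light fingertip press (a straight one rolls evenly, a bent one lifts), the accepted one through about a quarter turn or more, and never press a shaft hard. Seat the straight shaft fully down in both saddles of the roller carrier and lay the bent one flat in the white tray. Leave everything else on the desk where it is.

Things in the scene. Friction and masses are not known exactly. Their poses are not given: they have to be found in the camera images.
- plate: Flat dark slate plate, 260 (x) x 240 (y) x 12 mm thick, fixed. Origin at the centre of its underside; its top is 12 mm above. Rigid. Under a pressing fingertip a shaft rolls on it, going half as far as the finger: a finger stroke of 20 mm carries it 10 mm, about a quarter turn. Friction of steel on stone and finger is about 0.5 to 0.7.
- shaft_a: Plain steel shaft, 12 mm diameter, 170 mm long, rounded ends, about 150 g, lying on the plate. Origin on its axis at mid-length; y runs along it, z is up at the start. One of the two shafts (it is not told which) is straight; the other has an even bow, its middle 2.2 mm out of the line of its ends.
- shaft_b: The other steel shaft: same size and frame as shaft_a. Whichever is bent starts with its bow level, so nothing stands up until it is rolled: a quarter turn one way its middle rises 2.2 mm and lifts the finger; a quarter turn the other way its middle stays low and its ends rise instead. So try both ways, at mid-length.
- carrier: Grey plastic roller carrier, fixed: base 76 (x) x 200 (y) x 12 mm with two saddles at y = -60 and +60 mm, each 12 mm thick along y: slots open upward, 14 mm wide in x, floor at z = 30 mm, straight sides to 44 mm, then flaring to about 30 mm wide at the top, z = 60 mm. Black block 30 mm high at y = 100 to 120 mm. Origin at the centre of the underside.
- seat (a point): Point midway between the carrier's saddles where the middle of a seated shaft's axis lies (36 mm above the desk); y runs along the seated shaft. Fully seated, the shaft rests on both slot floors.
- tray: White plastic open tray, 110 (x) x 230 (y) x 30 mm high, walls and floor 5 mm thick, fixed on the desk. Origin at the centre of the underside; the long side runs along y.
- mug: White mug, 80 mm wide, 95 mm high; leave alone. Origin under its centre.
- tape: Cardboard-coloured ring (tape core) 68 mm wide, 20 mm high; leave alone. Origin under its centre.
- screwdriver: Screwdriver, about 200 mm long, lying to the right of the plate's near side; leave alone. x runs along it.
- bottle: Clear plastic bottle, 56 mm wide, 150 mm high; leave alone. Origin under its centre.
- eraser: Dark rubber eraser, 22 x 50 x 12 mm; leave alone. Origin under its centre.
- mouse: Black computer mouse, 100 x 60 mm, 34 mm high; leave alone. Origin under its centre.
- stapler: Black stapler, 130 mm long, about 45 mm high; leave alone. Origin under its centre.
Things that resemble listed ones, but are neither listed nor needed, are in the scene too. Leave any blue or purple look-alike of the shaft_a alone.

How it is judged (in metres and radians):
On the way:
1. the straight shaft, lying on the plate and pressed by the fingers, has been rolled about a quarter turn (over 1.3 rad) from how it lay (((x of shaft_a_c0 in the frame of shaft_a above -0.001 m and angle between shaft_a's own z axis and vertical above 1.3 rad and contact force between the fingers and shaft_a above 1 N and contact force between plate and shaft_a above 2 N and z of shaft_a in the frame of plate below 0.021 m) or (x of shaft_b_c0 in the frame of shaft_b above -0.001 m and angle between shaft_b's own z axis and vertical above 1.3 rad and contact force between the fingers and shaft_b above 1 N and contact force between plate and shaft_b above 2 N and z of shaft_b in the frame of plate below 0.021 m))), for 0.05 s.
At the end, for the whole second after the job is handed in: The straight shaft rests in both saddles: its middle within 12 mm of the seat along the shaft, 3 mm across it and no more than 2 mm above it, parallel within 0.05 rad. The bent shaft lies flat (within 0.1 rad) and low inside the tray. Both are at rest (((x of shaft_a_c0 in the frame of shaft_a above -0.001 m and horizontal distance between shaft_a and seat below 0.012 m and x of shaft_a in the frame of seat between -0.003 and 0.003 m and z of shaft_a in the frame of seat below 0.002 m and angle between the y axis of shaft_a and the y axis of seat, either way round below 0.05 rad and x of shaft_b in the frame of tray between -0.05 and 0.05 m and y of shaft_b in the frame of tray between -0.035 and 0.035 m and z of shaft_b in the frame of tray below 0.017 m and angle between shaft_b's own y axis and vertical between 1.47 and 1.67 rad) or (x of shaft_b_c0 in the frame of shaft_b above -0.001 m and horizontal distance between shaft_b and seat below 0.012 m and x of shaft_b in the frame of seat between -0.003 and 0.003 m and z of shaft_b in the frame of seat below 0.002 m and angle between the y axis of shaft_b and the y axis of seat, either way round below 0.05 rad and x of shaft_a in the frame of tray between -0.05 and 0.05 m and y of shaft_a in the frame of tray between -0.035 and 0.035 m and z of shaft_a in the frame of tray below 0.017 m and angle between shaft_a's own y axis and vertical between 1.47 and 1.67 rad)) and linear speed of each of shaft_a, shaft_b below 0.02 m/s); the robot touches nothing.
It fails at once if a shaft is pressed onto the slate plate with more than 20 N (contact force between any of shaft_a, shaft_b and plate above 20 N).
It fails at once if a shaft is pressed onto the carrier with more than 25 N (contact force between any of shaft_a, shaft_b and carrier above 25 N).
It fails at once if another thing on the desk is moved by more than 20 mm (distance of any of mug, tape, screwdriver, bottle, eraser, mouse, stapler from where it was at the start of the episode above 0.02 m).
It also fails if it takes over 72 s, if anything falls off the work surface, if the arm or the gripper's body presses on something with over 40 N, if the wrist force passes 120 N, or if a joint passes its speed limit or range.

## Working session

There is one attempt and no reset: what is moved stays moved. The work goes in short steps, Python scripts to look and compute and a tool call to move; the robot and the scene stay as the last step left them, time stands still between calls to the robot, and variables do not carry over. Pictures are saved under pics/ and viewed, at most 10 in all, crops included, and the job is handed in when it is done.

Besides the shell and the picture viewer there is one more tool, called after "Call:" as name(argument=value, ...), one argument or row to a line, values as JSON. servo_tool: Moves the arm, as the interface text tells. Its arguments: {"type":"object","properties":{"steps":{"type":"array","items":{"type":"array","items":{"type":"number"}}},"force":{"type":"number"}},"required":["steps"]}

```bash
ls; mkdir -p pics
cat > h.py <<'E'
import numpy as np,cv2
from cell import bot
def cam(n):
    c=bot.read_camera(n); im=c["image"]; f=im.shape[0]/2/np.tan(np.radians(c["vfov"])/2)
    K=np.array([[f,0,c["cx"]],[0,f,c["cy"]],[0,0,1]]); R=cv2.Rodrigues(np.array(c["rvec"],float))[0]; t=np.array(c["tvec"],float).ravel()
    return im,K,R,t
def ray(C,uv):
    _,K,R,t=C; d=R.T@np.linalg.inv(K)@np.array([uv[0],uv[1],1.]); return -R.T@t,d
def atz(C,uv,z):
    o,d=ray(C,uv); return o+d*(z-o[2])/d[2]
def proj(C,P):
    _,K,R,t=C; p=K@(R@np.array(P,float)+t); return p[:2]/p[2]
def tri(C1,a,C2,b):
    o1,d1=ray(C1,a);o2,d2=ray(C2,b)
    A=np.c_[d1,-d2]; s=np.linalg.lstsq(A,o2-o1,rcond=None)[0]
    p,q=o1+s[0]*d1,o2+s[1]*d2; return (p+q)/2,np.linalg.norm(p-q)
def save(im,n,s=1):
    im=cv2.resize(im[:,:,::-1],None,fx=s,fy=s,interpolation=cv2.INTER_CUBIC); cv2.imwrite("pics/"+n,im)
E
python3 - <<'E'
from h import *
for n in("scene","top"):
    C=cam(n); save(C[0],n+"0.png",1.25); print(n,C[1][0,0],C[1][:2,2],-C[2].T@C[3],C[2][2])
    np.savez(n+"0.npz",im=C[0],K=C[1],R=C[2],t=C[3])
print(bot.state())
E
```

```text
pics
scene 428.5497495391687 [307.37571532 199.85796744] [1.79784467 0.29245183 0.89216621] [-0.82550113 -0.19728629 -0.52879675]
top 508.2396858737191 [311.6290308  199.89391214] [ 0.43355853 -0.00694317  1.50779924] [ 0.04409493  0.01554007 -0.99890647]
{'clock': 0.1, 'q': array([ 5.96118057e+01,  7.13078885e+00,  9.46271751e+01, -2.32997426e-04,
        7.83512293e+01, -4.73148241e+00]), 'joint_velocities': array([-0.01813597, -0.03214428, -0.21760572, -0.0460786 , -0.10066781,
       -0.05823581]), 'tau': array([ 8.72795026e-04, -4.18882370e+01, -3.61096823e+01,  7.78050022e-02,
        4.61618579e-02, -8.29142596e-05]), 'tcp_pos': array([0.28115318, 0.585397  , 0.21348887]), 'orientation': array([-1.79891160e+02, -8.77958819e-03,  1.54343327e+02]), 'ft_force': array([-0.57935224,  0.29163959,  0.57152021]), 'torque': array([ 0.05073207, -0.02879572,  0.01160367]), 'gripper_force': 0.0, 'opening': 0.09462514110272777}
```

View pics/scene0.png

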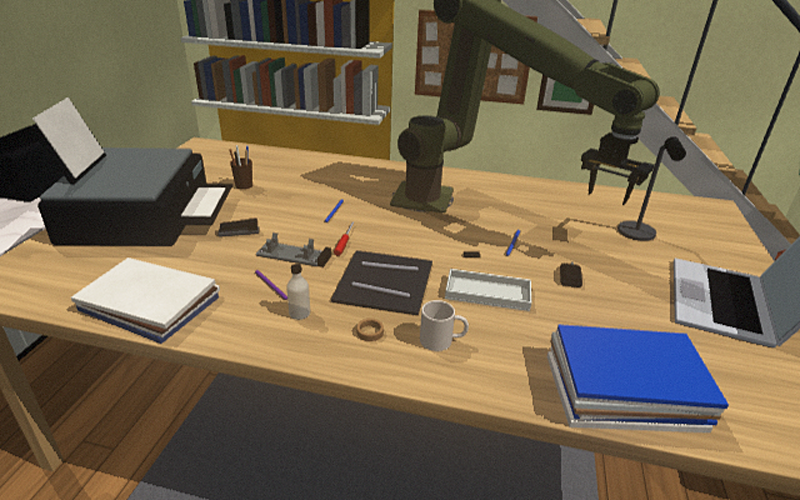

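View pics/top0.png

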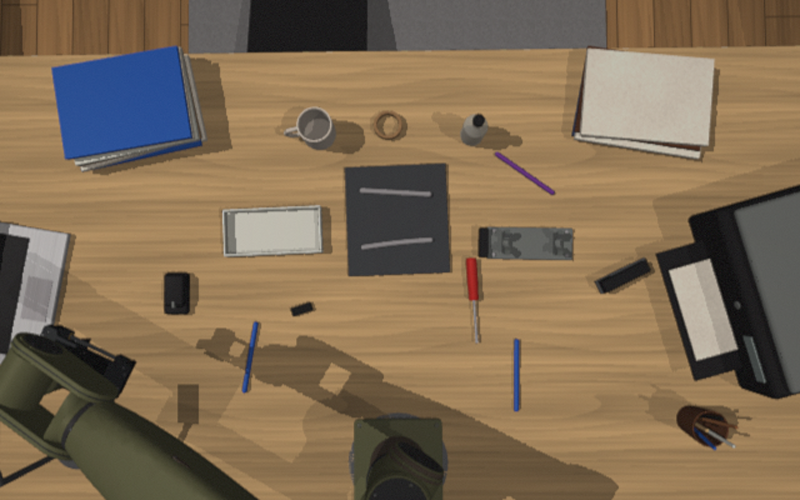

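The top view (at 1.25x scale) shows both shafts on the plate, at about (395,192) and (396,243). The tray is at (272,231), the carrier at (527,243) with its block to the left (+y), and the screwdriver at (473,300). Next I'll segment the parts and triangulate.

```bash
cat > m.py <<'E'
from h import *
def seg(im,box,thr,mode):
    x0,y0,x1,y1=box; g=im[y0:y1,x0:x1].astype(float).mean(2); 
    n,l,s,c=cv2.connectedComponentsWithStats((g>thr).astype(np.uint8) if mode else (g<thr).astype(np.uint8))
    return g,n,l,s,c
def shaft_ends(im,box,thr=85):
    g,n,l,s,c=seg(im,box,thr,1); out=[]
    for i in np.argsort(-s[1:,4])[:2]+1:
        ys,xs=np.nonzero(l==i); w=g[ys,xs]-40; P=np.c_[xs+box[0],ys+box[1]].astype(float)
        m=(P*w[:,None]).sum(0)/w.sum(); d=np.linalg.svd(P-m)[2][0] if 0 else np.linalg.eigh(np.cov((P-m).T,aweights=w))[1][:,1]
        if d[0]<0:d=-d
        u=(P-m)@d; v=(P-m)@np.array([-d[1],d[0]])
        q=np.polyfit(u,v,2,w=w); L=np.ptp(u)
        out.append((m,d,m+d*(u.min()),m+d*(u.max()),len(xs),q[0]*L*L/4))
    return out
E
python3 - <<'E'
from m import *
def ld(n):
    z=np.load(n+"0.npz"); return z["im"],z["K"],z["R"],z["t"]
T,S=ld("top"),ld("scene")
a=shaft_ends(T[0],(283,140,350,212)); b=shaft_ends(S[0],(278,206,338,242))
a.sort(key=lambda o:o[0][1]); b.sort(key=lambda o:-o[0][1])
for A in a: print("top",[np.round(x,1) for x in A])
for B in b: print("sc",[np.round(x,1) for x in B])
# far shaft (large x): row small in top, row large in scene
for A,B in zip(a,b):
    print("mid tri",tri(T,A[0],S,B[0]),"ends z.018", atz(T,A[2],.018),atz(T,A[3],.018), "scene",atz(S,B[2],.018),atz(S,B[3],.018))
x=cv2.resize(T[0][125:225,170:470],None,fx=2.66,fy=2.66,interpolation=cv2.INTER_CUBIC)
y=cv2.resize(S[0][175:260,190:440],None,fx=3.2,fy=3.2,interpolation=cv2.INTER_CUBIC)
w=800; im=np.vstack([cv2.copyMakeBorder(i[:, :w],0,0,0,w-min(w,i.shape[1]),cv2.BORDER_CONSTANT) for i in(x,y)])
save(im,"z.png"); print(im.shape,x.shape)
E
```

```text
top [array([316.1, 153.2]), array([1. , 0.1]), array([288. , 151.6]), array([344. , 154.8]), np.int64(211), np.float64(-0.1)]
top [array([316.8, 193.8]), array([ 1. , -0.1]), array([288.9, 196.9]), array([345. , 190.7]), np.int64(216), np.float64(0.8)]
sc [array([304.6, 230.9]), array([1. , 0.2]), array([281. , 225.9]), array([327.3, 235.6]), np.int64(145), np.float64(0.1)]
sc [array([311.8, 212.2]), array([1. , 0.1]), array([289. , 209.9]), array([334.1, 214.5]), np.int64(128), np.float64(-0.4)]
mid tri (array([0.63593971, 0.00494503, 0.0203608 ]), np.float64(0.0055403343723808805)) ends z.018 [0.64233305 0.08511502 0.018     ] [ 0.63147634 -0.07992658  0.018     ] scene [ 0.62652794 -0.08000923  0.018     ] [0.63763974 0.08818646 0.018     ]
mid tri (array([0.51662864, 0.00262099, 0.02069672]), np.float64(0.0033559243305592824)) ends z.018 [0.50864529 0.08301633 0.018     ] [ 0.52571214 -0.08174602  0.018     ] scene [ 0.5208642 -0.0817863  0.018    ] [0.50410609 0.08522119 0.018     ]
(538, 800, 3) (266, 798, 3)
```

View pics/z.png

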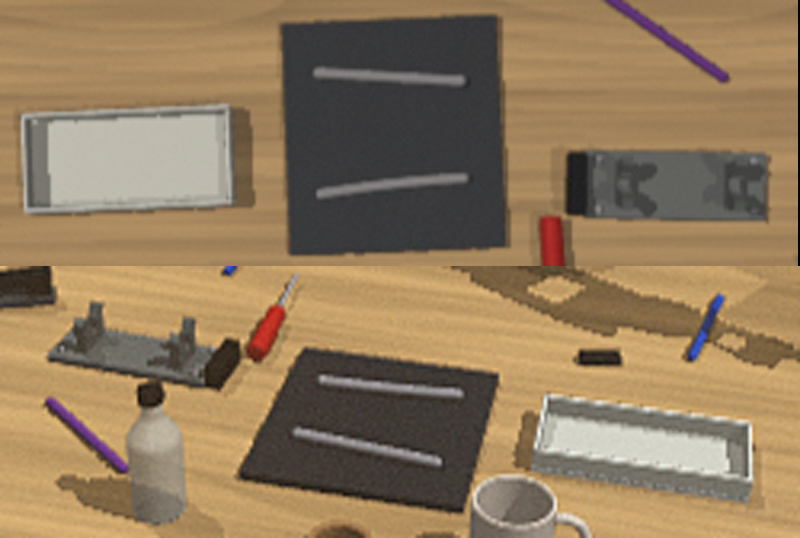

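The zoom shows a visibly curved near shaft (x≈0.52, bow about 0.8 px, or 2.3 mm). The far one (x≈0.636) looks straight. Next I'll fit the carrier, tray and plate outlines by saturation.

Run:
```python
from m import *
def ld(n):
    z=np.load(n+"0.npz"); return z["im"],z["K"],z["R"],z["t"]
T,S=ld("top"),ld("scene")
def rect(C,box,z,hi=55,s=8):
    x0,y0,x1,y1=box; im=cv2.resize(C[0][y0:y1,x0:x1],None,fx=s,fy=s,interpolation=cv2.INTER_CUBIC).astype(int)
    m=((im.max(2)-im.min(2))*1.0/(im.max(2)+1)<.25).astype(np.uint8)
    m=cv2.morphologyEx(m,cv2.MORPH_OPEN,np.ones((2*s+1,2*s+1)))
    n,l,st,c=cv2.connectedComponentsWithStats(m); i=1+np.argmax(st[1:,4])
    ct=max(cv2.findContours((l==i).astype(np.uint8),0,2)[0],key=len)
    B=cv2.boxPoints(cv2.minAreaRect(ct)); B=(B+.5)/s-.5+[x0,y0]
    W=np.array([atz(C,p,z) for p in B]); W2=W[:,:2]; e=[W2[1]-W2[0],W2[2]-W2[1]]; L=[np.linalg.norm(v) for v in e]
    ax=e[int(np.argmax(L))]; yaw=np.degrees(np.arctan2(-ax[0],ax[1])); yaw=(yaw+90)%180-90
    return np.round(B,1).tolist(),W2.mean(0).round(4),np.round(L,4),round(yaw,2)
print("carrier",rect(T,(375,172,470,216),.008))
print("tray",rect(T,(170,155,264,212),.03))
print("plate",rect(T,(266,125,368,226),.012))
# saddle details
x=cv2.resize(T[0][170:220,370:470],None,fx=8,fy=8,interpolation=cv2.INTER_CUBIC)
save(x,"car.png")
```

```text
carrier ([[383.1, 206.5], [383.5, 181.1], [457.7, 182.1], [457.4, 207.6]], array([ 0.514 , -0.3041]), array([0.0752, 0.2183]), np.float64(-1.26))
tray ([[176.8, 166.8], [256.6, 163.3], [258.3, 202.1], [178.4, 205.5]], array([0.546, 0.291]), array([0.2347, 0.1136]), np.float64(2.0))
plate ([[275.1, 133.6], [356.1, 130.4], [359.6, 217.3], [278.6, 220.5]], array([ 0.5722, -0.0009]), array([0.2401, 0.2574]), np.float64(-88.32))
```

View pics/car.png

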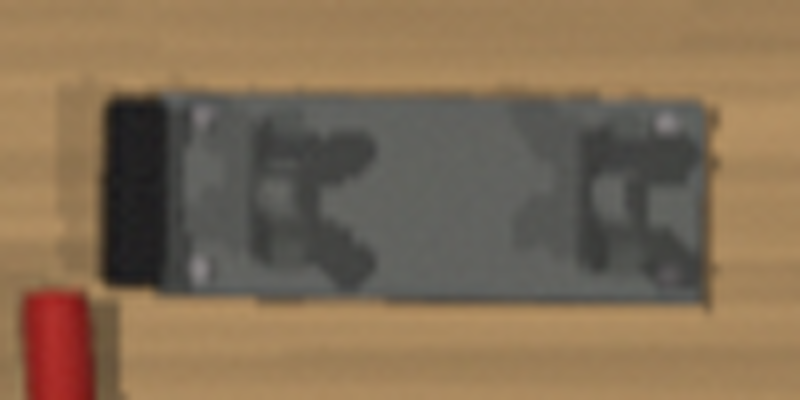

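Call:
servo_tool(
  steps=[
    [28,-48,-5,0,0,-0.099,0],
    [28,-48,-5,0,0,-0.099,0],
    [28,-48,-5,0,0,-0.099,0],
    [28,-48,-5,0,0,-0.099,0],
    [28,-48,-5,0,0,-0.099,0],
  ],
  force=20,
)

```text
clock: 0.72
tcp_pos: [0.4218, 0.3441, 0.1891]
orientation: [-180.0, 0.0, 125.8]
ft_force: [0.2, 0.0, -0.8]
opening: 0.0503
gripper_force: 0.0
```

Call:
servo_tool(
  steps=[
    [28,-48,-5,0,0,-0.099,0],
    [28,-48,-5,0,0,-0.099,0],
    [28,-48,-5,0,0,-0.099,0],
    [28,-48,-5,0,0,-0.099,0],
    [28,-48,-5,0,0,-0.099,0],
  ],
)

```text
clock: 1.35
tcp_pos: [0.5619, 0.1042, 0.1641]
orientation: [-180.0, -0.0, 97.4]
ft_force: [-0.3, 0.2, 0.1]
opening: 0.0019
gripper_force: 0.0
```

Run:
```python
from h import *
z={n:np.load(n+"0.npz") for n in("top","scene")}
C={n:(v["im"],v["K"],v["R"],v["t"]) for n,v in z.items()}
T=C["top"]; 
for p in ((404.5,193.3),(446,193.9)): print(atz(T,p,.03).round(4))
```

```text
[ 0.516  -0.2538  0.03  ]
[ 0.5134 -0.3738  0.03  ]
```

Call:
servo_tool(
  steps=[
    [23,-34,-22,0,0,-0.065,0],
    [22,-34,-22,0,0,-0.065,0],
    [22,-33,-22,0,0,-0.064,0],
    [0,0,-30,0,0,0,0],
    [0,0,-22,0,0,0,0],
  ],
)

```text
clock: 1.98
tcp_pos: [0.6276, 0.0045, 0.0445]
orientation: [-179.9, -0.0, 86.5]
ft_force: [0.3, 0.1, 0.6]
opening: 0.0005
gripper_force: 0.0
```

Run:
```python
from h import *
s=bot.state(); print(s["tcp_pos"],s["orientation"],s["ft_force"])
C=cam("scene"); p=proj(C,s["tcp_pos"]); T=cam("top"); q=proj(T,s["tcp_pos"]); print(p,q)
def crop(C,p,h=25,k=16):
    x,y=int(p[0])-h,int(p[1])-h; print(x,y); i=cv2.resize(C[0][y:y+2*h,x:x+2*h],None,fx=8,fy=8,interpolation=cv2.INTER_CUBIC)
    return i
save(np.hstack([crop(C,p),crop(T,q)]),"tip.png")
```

```text
[0.62755052 0.00451147 0.04445481] [-1.79859460e+02 -6.58153276e-03  8.64584677e+01] [0.26208238 0.07349117 0.59884785]
[304.41139309 223.73472359] [315.25191584 155.18783741]
279 198
290 130
```

View pics/tip.png

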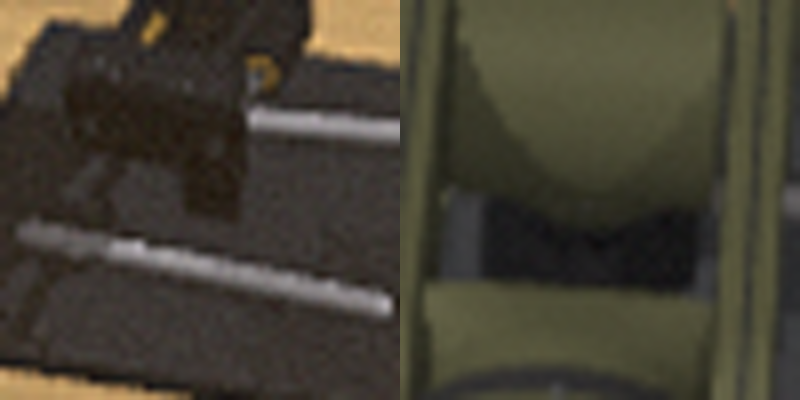

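Call:
servo_tool(
  steps=[
    [2,0,-8,0,0,0,0],
    [0,0,-8,0,0,0,0],
    [0,0,-2,0,0,0,0],
    [0,0,-1,0,0,0,0],
  ],
)

```text
clock: 2.58
tcp_pos: [0.6306, 0.005, 0.028]
orientation: [180.0, 0.0, 86.5]
ft_force: [0.2, -0.2, -0.3]
opening: 0.0005
gripper_force: 0.0
```

Call:
servo_tool(
  steps=[
    [0,0,-1,0,0,0,0],
    [0,0,-1,0,0,0,0],
  ],
)

```text
clock: 2.82
tcp_pos: [0.6306, 0.0049, 0.0259]
orientation: [180.0, -0.0, 86.5]
ft_force: [0.2, -0.8, -0.5]
opening: 0.0005
gripper_force: 0.0
```

Call:
servo_tool(
  steps=[
    [0,0,-1,0,0,0,0],
    [0,0,0,0,0,0,0],
  ],
)

```text
clock: 3.08
tcp_pos: [0.6304, 0.0049, 0.0246]
orientation: [-180.0, 0.0, 86.5]
ft_force: [-0.2, -0.5, 0.1]
opening: 0.0007
gripper_force: 0.0
```

Call:
servo_tool(
  steps=[
    [0,0,-0.5,0,0,0,0],
    [0,0,0,0,0,0,0],
  ],
)

```text
clock: 3.32
tcp_pos: [0.6306, 0.0049, 0.0243]
orientation: [180.0, -0.0, 86.5]
ft_force: [-0.5, 1.2, 0.6]
opening: 0.0005
gripper_force: 0.3
```

Call:
servo_tool(
  steps=[
    [0,0,-0.5,0,0,0,0],
    [0,0,0,0,0,0,0],
  ],
)

```text
clock: 3.58
tcp_pos: [0.631, 0.0049, 0.0242]
orientation: [179.9, 0.0, 86.5]
ft_force: [-0.0, 0.4, 2.6]
opening: 0.0004
gripper_force: 1.4
```

Call:
servo_tool(
  steps=[
    [0,0,-0.5,0,0,0,0],
    [0,0,0,0,0,0,0],
  ],
)

```text
clock: 3.82
tcp_pos: [0.6313, 0.0048, 0.0242]
orientation: [179.9, 0.0, 86.5]
ft_force: [-0.2, -0.2, 5.4]
opening: 0.0003
gripper_force: 2.5
```

Call:
servo_tool(
  steps=[
    [2.5,0,0,0,0,0,0],
    [3,0,0,0,0,0,0],
    [3,0,0,0,0,0,0],
    [3,0,0,0,0,0,0],
  ],
)

```text
clock: 4.32
tcp_pos: [0.6428, 0.0042, 0.0242]
orientation: [179.9, 0.1, 86.5]
ft_force: [-0.2, -1.9, 5.6]
opening: 0.0004
gripper_force: 2.8
```

Call:
servo_tool(
  steps=[
    [3,0,0,0,0,0,0],
    [3,0,0,0,0,0,0],
    [3,0,0,0,0,0,0],
    [2,0,0,0,0,0,0],
    [0,0,0,0,0,0,0],
  ],
)

```text
clock: 4.95
tcp_pos: [0.6531, 0.005, 0.023]
orientation: [180.0, -0.0, 86.5]
ft_force: [1.5, -3.1, 3.2]
opening: 0.0005
gripper_force: 1.4
```

Run:
```python
from m import *
C=cam("scene"); print(bot.state()["ft_force"],bot.state()["tcp_pos"])
z=np.load("scene0.npz"); C0=(z["im"],z["K"],z["R"],z["t"])
# column profile: compare row centroid of shaft at columns away from gripper
for c in (284,288,292,316,320,324):
    r=[]
    for D in (C0,C):
        g=D[0][222:245,c].astype(float).mean(1); w=np.clip(g-75,0,None); r.append(222+(w*np.arange(23)).sum()/max(w.sum(),1))
    print(c,np.round(r,2),[atz(C,(c,v),.018)[:2].round(4).tolist() for v in r])
```

```text
[ 0.42637719 -1.78031129  3.01128662] [0.65306903 0.0049573  0.02298883]
284 [226.66 228.65] [[0.6279, -0.0687], [0.6393, -0.0652]]
288 [227.41 229.53] [[0.6284, -0.054], [0.6405, -0.0504]]
292 [228.14 230.45] [[0.6288, -0.0393], [0.6419, -0.0356]]
316 [233.18 235.32] [[0.6345, 0.0479], [0.6464, 0.0507]]
320 [233.84 236.24] [[0.6344, 0.062], [0.6477, 0.065]]
324 [234.84 236.94] [[0.6362, 0.0764], [0.6479, 0.079]]
```

Call:
servo_tool(
  steps=[
    [-4,0,0,0,0,0,0],
    [-4,0,0,0,0,0,0],
    [-4,0,0,0,0,0,0],
    [-4,0,0,0,0,0,0],
    [-4,0,0,0,0,0,0],
  ],
)

```text
clock: 5.62
tcp_pos: [0.6332, 0.0061, 0.0241]
orientation: [179.9, -0.1, 86.5]
ft_force: [0.9, 2.2, 6.0]
opening: 0.0003
gripper_force: 3.1
```

Call:
servo_tool(
  steps=[
    [0,0,5,0,0,0,0],
    [8,0,0,0,0,0,0],
    [0,0,0,0,0,0,0],
    [0,0,-4,0,0,0,0],
    [0,0,-1,0,0,0,0],
  ],
)

```text
clock: 6.25
tcp_pos: [0.6416, 0.0049, 0.0235]
orientation: [179.9, -0.0, 86.5]
ft_force: [0.7, 0.4, 4.6]
opening: 0.0003
gripper_force: 2.2
```

Call:
servo_tool(
  steps=[
    [-4,0,0,0,0,0,0],
    [-4,0,0,0,0,0,0],
  ],
)

```text
clock: 6.5
tcp_pos: [0.6335, 0.0053, 0.0242]
orientation: [179.9, -0.1, 86.5]
ft_force: [0.6, 2.2, 4.9]
opening: 0.0005
gripper_force: 2.7
```

Call:
servo_tool(
  steps=[
    [-4,0,0,0,0,0,0],
    [-4,0,0,0,0,0,0],
    [-4,0,0,0,0,0,0],
  ],
)

```text
clock: 6.88
tcp_pos: [0.6214, 0.0058, 0.0242]
orientation: [179.9, -0.1, 86.5]
ft_force: [0.7, 3.7, 5.7]
opening: -0.0001
gripper_force: 2.5
```

Call:
servo_tool(
  steps=[
    [0,0,40,0,0,0,0],
    [0,30,40,0,0,0,0],
    [-30,50,20,0,0,0,50],
    [-30,50,0,0,0,0,50],
    [-30,50,0,0,0,0,50],
  ],
)

```text
clock: 7.5
tcp_pos: [0.5291, 0.1859, 0.1228]
orientation: [-179.9, 0.0, 86.5]
ft_force: [0.9, 0.6, 1.2]
opening: 0.0249
gripper_force: 0.0
```

Call:
servo_tool(
  steps=[
    [-10,50,0,0,0,0,50],
    [0,50,0,0,0,0,50],
    [0,0,0,0,0,0,50],
  ],
)

```text
clock: 7.88
tcp_pos: [0.5195, 0.2871, 0.1224]
orientation: [-179.9, 0.0, 86.8]
ft_force: [0.4, -1.1, 0.3]
opening: 0.0491
gripper_force: 0.0
```

Run:
```python
from m import *
T=cam("top");S=cam("scene"); save(T[0],"top1.png",1.25)
a=shaft_ends(T[0],(283,140,350,212)); b=shaft_ends(S[0],(278,206,338,242))
a.sort(key=lambda o:o[0][1]); b.sort(key=lambda o:-o[0][1])
for A,B in zip(a,b):
    print(A[4],B[4],"bow",A[5],B[5])
    for c,D in ((T,A),(S,B)):
        e=[atz(c,p,.018) for p in D[2:4]]; d=e[0]-e[1]; d=d*np.sign(d[1])
        print("mid",atz(c,D[0],.018).round(4),"L",np.linalg.norm(d).round(4),"yaw",np.degrees(np.arctan2(-d[0],d[1])).round(2))
    print(tri(T,A[0],S,B[0]))
print(bot.state()["tcp_pos"])
```

```text
243 140 bow 0.034472218304292764 0.12192171092360361
mid [0.6259 0.0041 0.018 ] L 0.1683 yaw -3.72
mid [0.6213 0.0063 0.018 ] L 0.168 yaw -3.72
(array([0.62519993, 0.00560223, 0.02067494]), np.float64(0.003199194137260624))
146 95 bow 0.6912510785765673 -0.5167814148185992
mid [ 0.5178 -0.0119  0.018 ] L 0.163 yaw 5.85
mid [ 0.5138 -0.007   0.018 ] L 0.1643 yaw 5.2
(array([ 0.51708748, -0.00913146,  0.01987842]), np.float64(0.0055931362563702925))
[0.52000577 0.28457622 0.12217972]
```

View pics/top1.png

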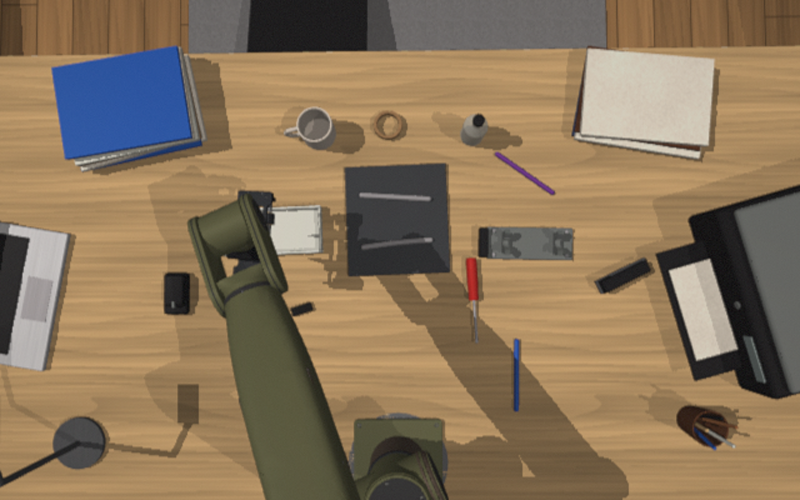

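The view shows that both shafts are still on the plate and nothing else has moved. The pressed shaft held z = 24.2 mm rolling both ways, so it is the straight one. I'll move the bent one first.

Call:
servo_tool(
  steps=[
    [0,-57,0,0,0,0.033,50],
    [0,-57,0,0,0,0.033,50],
    [0,-57,0,0,0,0.033,50],
    [-2,-57,0,0,0,0.033,50],
    [0,-56,-10,0,0,0.03,50],
  ],
)

```text
clock: 8.6
tcp_pos: [0.5185, -0.0024, 0.1137]
orientation: [179.9, 0.0, 95.7]
ft_force: [1.0, -1.2, -0.5]
opening: 0.0496
gripper_force: 0.0
```

Call:
servo_tool(
  steps=[
    [0,0,-35,0,0,0,50],
    [0,0,-35,0,0,0,50],
    [0,0,-15,0,0,0,50],
    [0,0,-7,0,0,0,50],
    [0,0,0,0,0,0,50],
  ],
)

```text
clock: 9.22
tcp_pos: [0.5193, 0.0007, 0.0216]
orientation: [180.0, 0.0, 95.8]
ft_force: [-0.9, 0.8, 2.1]
opening: 0.0503
gripper_force: 0.0
```

Call:
servo_tool(
  steps=[
    [0,0,-5,0,0,0,50],
    [0,0,-1.5,0,0,0,30],
    [0,0,0,0,0,0,5],
    [0,0,0,0,0,0,5],
    [0,0,0,0,0,0,5],
  ],
  force=20,
)

```text
clock: 9.85
tcp_pos: [0.5188, 0.0009, 0.0148]
orientation: [-180.0, -0.0, 95.8]
ft_force: [-0.9, -0.2, 1.3]
opening: 0.0154
gripper_force: 0.6
```

Call:
servo_tool(
  steps=[
    [0,0,0,0,0,0,5],
    [0,0,0,0,0,0,5],
  ],
)

```text
clock: 10.1
tcp_pos: [0.5188, 0.0009, 0.0147]
orientation: [-180.0, -0.0, 95.8]
ft_force: [-1.2, -0.6, 0.7]
opening: 0.0115
gripper_force: 20.0
```

Call:
servo_tool(
  steps=[
    [0,0,15,0,0,0,5],
    [0,0,45,0,0,0,5],
    [5,55,0,0,0,-0.01,5],
    [5,55,0,0,0,-0.014,5],
    [5,55,0,0,0,-0.014,5],
  ],
)

```text
clock: 10.72
tcp_pos: [0.5345, 0.1675, 0.076]
orientation: [179.9, -0.0, 93.6]
ft_force: [0.7, 0.1, -1.6]
opening: 0.0111
gripper_force: 20.0
```

Call:
servo_tool(
  steps=[
    [5,55,0,0,0,-0.014,5],
    [5,50,0,0,0,-0.014,5],
    [2,20,0,0,0,0,5],
    [0,0,-30,0,0,0,5],
    [0,0,0,0,0,0,5],
  ],
)

```text
clock: 11.35
tcp_pos: [0.5438, 0.2896, 0.0422]
orientation: [-179.7, 0.1, 92.0]
ft_force: [-0.2, 0.4, -1.0]
opening: 0.0113
gripper_force: 20.0
```

Call:
servo_tool(
  steps=[
    [0,0,-18,0,0,0,5],
    [0,0,-10,0,0,0,5],
    [0,0,-6,0,0,0,5],
    [0,0,0,0,0,0,5],
  ],
)

```text
clock: 11.85
tcp_pos: [0.5457, 0.2906, 0.0101]
orientation: [-179.9, 0.0, 92.0]
ft_force: [-0.5, -0.5, -1.2]
opening: 0.0112
gripper_force: 20.0
```

Call:
servo_tool(
  steps=[
    [0,0,-2,0,0,0,5],
    [0,0,0,0,0,0,35],
    [0,0,0,0,0,0,35],
    [0,0,0,0,0,0,35],
    [0,0,30,0,0,0,35],
  ],
)

```text
clock: 12.48
tcp_pos: [0.5437, 0.2899, 0.0362]
orientation: [-179.7, 0.1, 92.0]
ft_force: [-0.1, 0.6, -0.1]
opening: 0.0345
gripper_force: 0.0
```

Call:
servo_tool(
  steps=[
    [0,0,50,0,0,0,50],
    [15,-55,0,0,0,-0.02,50],
    [15,-58,0,0,0,-0.02,50],
    [15,-58,0,0,0,-0.02,50],
    [15,-58,0,0,0,-0.02,50],
  ],
)

```text
clock: 13.1
tcp_pos: [0.6064, 0.0601, 0.0892]
orientation: [179.9, -0.0, 87.4]
ft_force: [0.5, 0.2, -0.3]
opening: 0.0501
gripper_force: 0.0
```

Call:
servo_tool(
  steps=[
    [18,-58,0,0,0,-0.02,50],
    [0,0,-30,0,0,0,50],
    [0,0,-20,0,0,0,50],
    [0,0,0,0,0,0,50],
  ],
)

```text
clock: 13.6
tcp_pos: [0.6218, 0.0046, 0.0361]
orientation: [-179.7, -0.0, 86.3]
ft_force: [-0.2, -0.2, -0.8]
opening: 0.0503
gripper_force: 0.0
```

Call:
servo_tool(
  steps=[
    [2,-1,-12,0,0,0,50],
    [0,0,-9,0,0,0,40],
    [0,0,0,0,0,0,25],
    [0,0,0,0,0,0,5],
    [0,0,0,0,0,0,5],
  ],
)

```text
clock: 14.22
tcp_pos: [0.6261, 0.0029, 0.0182]
orientation: [180.0, 0.0, 86.3]
ft_force: [-2.2, 0.4, 1.4]
opening: 0.0155
gripper_force: 0.6
```

Call:
servo_tool(
  steps=[
    [0,0,0,0,0,0,5],
    [0,0,0,0,0,0,5],
    [0,0,0,0,0,0,5],
  ],
)

```text
clock: 14.6
tcp_pos: [0.6261, 0.0029, 0.0182]
orientation: [180.0, -0.0, 86.3]
ft_force: [-2.1, 0.0, 4.1]
opening: 0.011
gripper_force: 20.0
```

Run:
```python
from m import *
S=cam("scene"); s=bot.state();print(s["tcp_pos"],s["orientation"])
# whole shaft in scene vs tcp: offset of scene calibration
for c in (284,288,292,318,322,326):
    g=S[0][220:245,c].astype(float).mean(1); w=np.clip(g-75,0,None); r=220+(w*np.arange(25)).sum()/w.sum()
    print(c,atz(S,(c,r),.018).round(4))
T=cam("top")
# tray check
g=T[0][160:208,174:262]; save(np.vstack([cv2.resize(g,None,fx=6,fy=6,interpolation=cv2.INTER_CUBIC),np.zeros((4,528,3),np.uint8),cv2.resize(S[0][185:265,340:440],(528,300),interpolation=cv2.INTER_CUBIC)]),"tray.png")
```

```text
[0.62609141 0.00289022 0.0181011 ] [ 1.79990619e+02 -1.84446582e-03  8.62753040e+01]
284 [ 0.621  -0.0708  0.018 ]
288 [ 0.6199 -0.0565  0.018 ]
292 [ 0.6194 -0.042   0.018 ]
318 [0.6272 0.0533 0.018 ]
322 [0.6272 0.0674 0.018 ]
326 [0.6292 0.0819 0.018 ]
```

View pics/tray.png

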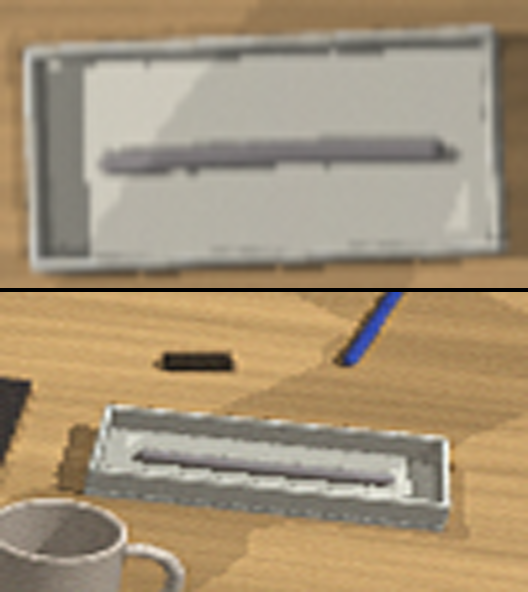

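The bent shaft lies flat inside the tray. The grip on the straight one is right at the fingertips, so I'll re-grip it lower.

Call:
servo_tool(
  steps=[
    [0,0,0,0,0,0,30],
    [0,0,0,0,0,0,30],
    [0,0,0,0,0,0,30],
  ],
)

```text
clock: 15.08
tcp_pos: [0.6258, 0.0028, 0.0173]
orientation: [-180.0, 0.0, 86.3]
ft_force: [-0.7, 0.2, -0.2]
opening: 0.0294
gripper_force: 0.0
```

Call:
servo_tool(
  steps=[
    [0,0,-1,0,0,0,30],
    [0,0,0,0,0,0,30],
  ],
)

```text
clock: 15.32
tcp_pos: [0.6258, 0.0029, 0.0164]
orientation: [-180.0, -0.0, 86.3]
ft_force: [-0.1, 0.3, 0.5]
opening: 0.0301
gripper_force: 0.0
```

Call:
servo_tool(
  steps=[
    [0,0,-2,0,0,0,30],
    [0,0,0,0,0,0,5],
    [0,0,0,0,0,0,5],
    [0,0,0,0,0,0,5],
    [0,0,0,0,0,0,5],
  ],
  force=25,
)

```text
clock: 15.95
tcp_pos: [0.626, 0.0029, 0.0147]
orientation: [180.0, -0.0, 86.3]
ft_force: [-0.2, 0.4, -0.2]
opening: 0.0112
gripper_force: 25.0
```

Call:
servo_tool(
  steps=[
    [0,0,0,0,0,0,5],
    [0,0,0,0,0,0,5],
  ],
)

```text
clock: 16.2
tcp_pos: [0.626, 0.0029, 0.0147]
orientation: [180.0, 0.0, 86.3]
ft_force: [0.5, -0.2, -0.6]
opening: 0.0111
gripper_force: 25.0
```

Call:
servo_tool(
  steps=[
    [0,0,15,0,0,0,5],
    [0,0,50,0,0,0,5],
    [0,0,35,0,0,0,5],
    [-18,-52,0,0,0,0.007,5],
    [-18,-53,0,0,0,0.007,5],
  ],
)

```text
clock: 16.82
tcp_pos: [0.5902, -0.1028, 0.1167]
orientation: [179.9, 0.0, 87.2]
ft_force: [-0.0, -0.5, -1.6]
opening: 0.0114
gripper_force: 25.0
```

Call:
servo_tool(
  steps=[
    [-18,-53,0,0,0,0.007,5],
    [-19,-53,0,0,0,0.007,5],
    [-19,-53,0,0,0,0.007,5],
    [-19,-53,0,0,0,0.007,5],
    [0,0,0,0,0,0,5],
  ],
)

```text
clock: 17.45
tcp_pos: [0.5137, -0.3175, 0.1157]
orientation: [180.0, 0.1, 88.4]
ft_force: [-0.1, 0.7, -1.5]
opening: 0.0111
gripper_force: 25.0
```

Call:
servo_tool(
  steps=[
    [0,0,-20,0,0,0,5],
    [0,0,-15,0,0,0,5],
    [0,0,0,0,0,0,5],
    [0,0,0,0,0,0,5],
  ],
)

```text
clock: 17.95
tcp_pos: [0.5153, -0.3133, 0.0793]
orientation: [-180.0, -0.0, 88.8]
ft_force: [0.4, 0.2, -0.8]
opening: 0.0112
gripper_force: 25.0
```

Call:
servo_tool(
  steps=[
    [-0.5,0,-12,0,0,0,5],
    [0,0,-10,0,0,0,5],
    [0,0,0,0,0,0,5],
  ],
)

```text
clock: 18.32
tcp_pos: [0.5135, -0.3134, 0.056]
orientation: [-179.9, -0.1, 88.7]
ft_force: [-0.2, -0.1, -1.9]
opening: 0.0114
gripper_force: 25.0
```

Call:
servo_tool(
  steps=[
    [0,0,-4,0,0,0,5],
    [0,0,0,0,0,0,5],
  ],
)

```text
clock: 18.58
tcp_pos: [0.5144, -0.3141, 0.0535]
orientation: [-180.0, -0.0, 88.7]
ft_force: [-0.6, -0.3, -0.6]
opening: 0.0111
gripper_force: 25.0
```

Run:
```python
from h import *
S=cam("scene"); print(bot.state()["tcp_pos"],bot.state()["ft_force"])
save(S[0][175:225,195:285],"seat.png",8)
```

```text
[ 0.51449556 -0.31419295  0.05369865] [-0.116272   -0.50237516 -2.06415962]
```

View pics/seat.png

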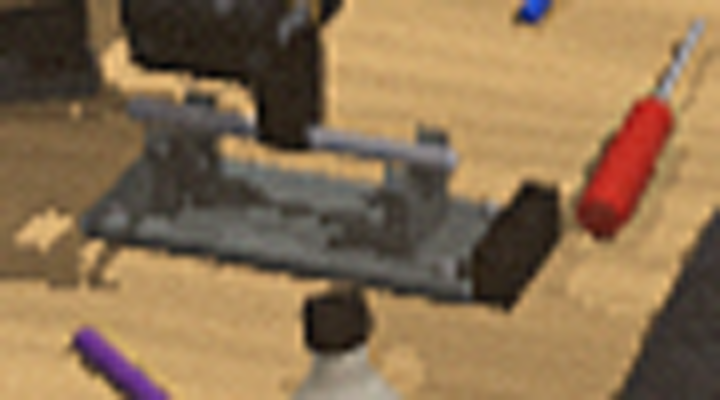

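The shaft sits across both saddles inside the flares. I'll lower it gently.

Call:
servo_tool(
  steps=[
    [0,0,-4,0,0,0,5],
    [0,0,-2,0,0,0,5],
    [0,0,0,0,0,0,5],
  ],
)

```text
clock: 19.0
tcp_pos: [0.5143, -0.314, 0.0473]
orientation: [-180.0, -0.0, 88.7]
ft_force: [-0.3, 0.9, -1.7]
opening: 0.0113
gripper_force: 25.0
```

Call:
servo_tool(
  steps=[
    [0,0,-2,0,0,0,5],
    [0,0,-2,0,0,0,5],
    [0,0,0,0,0,0,5],
  ],
)

```text
clock: 19.38
tcp_pos: [0.5145, -0.3143, 0.0443]
orientation: [-180.0, 0.0, 88.7]
ft_force: [-1.5, 1.1, 3.4]
opening: 0.0113
gripper_force: 25.0
```

Call:
servo_tool(
  steps=[
    [-1,0,0,0,0,0,5],
    [0,0,0,0,0,0,5],
  ],
)

```text
clock: 19.62
tcp_pos: [0.5133, -0.314, 0.0433]
orientation: [-180.0, -0.0, 88.7]
ft_force: [-0.7, -0.4, -1.4]
opening: 0.0112
gripper_force: 25.0
```

Call:
servo_tool(
  steps=[
    [-0.5,0,0,0,0,0,5],
    [0,0,0,0,0,0,5],
  ],
)

```text
clock: 19.88
tcp_pos: [0.5128, -0.314, 0.0433]
orientation: [-180.0, -0.0, 88.7]
ft_force: [0.3, -0.2, -1.2]
opening: 0.0111
gripper_force: 25.0
```

Free again, so on down.

Call:
servo_tool(
  steps=[
    [0,0,-1.5,0,0,0,5],
    [0,0,-1,0,0,0,5],
    [0,0,0,0,0,0,5],
  ],
)

```text
clock: 20.25
tcp_pos: [0.5127, -0.314, 0.0408]
orientation: [-180.0, -0.0, 88.7]
ft_force: [-0.4, -0.1, -2.0]
opening: 0.0113
gripper_force: 25.0
```

Call:
servo_tool(
  steps=[
    [0,0,-1.5,0,0,0,5],
    [0,0,0,0,0,0,5],
  ],
)

```text
clock: 20.5
tcp_pos: [0.5127, -0.3141, 0.0394]
orientation: [-180.0, -0.0, 88.7]
ft_force: [-2.3, -0.1, -1.4]
opening: 0.0116
gripper_force: 25.0
```

Call:
servo_tool(
  steps=[
    [-0.6,0,0,0,0,0,5],
    [0,0,-1,0,0,0,5],
    [0,0,0,0,0,0,5],
  ],
)

```text
clock: 20.88
tcp_pos: [0.5125, -0.3141, 0.0386]
orientation: [180.0, 0.0, 88.7]
ft_force: [0.6, 0.1, -1.9]
opening: 0.0113
gripper_force: 25.0
```

Call:
servo_tool(
  steps=[
    [0,0,-1.5,0,0,0,5],
    [0,0,0,0,0,0,5],
  ],
)

```text
clock: 21.12
tcp_pos: [0.5123, -0.314, 0.037]
orientation: [-180.0, -0.0, 88.7]
ft_force: [-0.3, 0.5, -1.6]
opening: 0.0113
gripper_force: 25.0
```

Call:
servo_tool(
  steps=[
    [0,0,-1.5,0,0,0,5],
    [0,0,0,0,0,0,5],
  ],
)

```text
clock: 21.38
tcp_pos: [0.5123, -0.314, 0.0355]
orientation: [-180.0, -0.0, 88.7]
ft_force: [0.0, 0.0, -1.2]
opening: 0.0113
gripper_force: 25.0
```

Call:
servo_tool(
  steps=[
    [0,0,-1.5,0,0,0,5],
    [0,0,0,0,0,0,5],
  ],
)

```text
clock: 21.62
tcp_pos: [0.5122, -0.314, 0.034]
orientation: [-180.0, -0.0, 88.7]
ft_force: [-0.0, -0.5, -1.5]
opening: 0.0113
gripper_force: 25.0
```

Call:
servo_tool(
  steps=[
    [0,0,-1,0,0,0,5],
    [0,0,0,0,0,0,5],
  ],
)

```text
clock: 21.88
tcp_pos: [0.5123, -0.3141, 0.0331]
orientation: [-180.0, -0.0, 88.7]
ft_force: [1.0, -0.3, -1.4]
opening: 0.0114
gripper_force: 25.0
```

Call:
servo_tool(
  steps=[
    [0,0,-1,0,0,0,5],
    [0,0,0,0,0,0,5],
  ],
)

```text
clock: 22.12
tcp_pos: [0.5125, -0.3142, 0.0326]
orientation: [180.0, 0.0, 88.7]
ft_force: [-0.7, 1.0, 2.1]
opening: 0.0113
gripper_force: 25.0
```

Call:
servo_tool(
  steps=[
    [0,0,0,0,0,0,35],
    [0,0,0,0,0,0,35],
    [0,0,0,0,0,0,35],
    [0,0,0,0,0,0,35],
  ],
)

```text
clock: 22.62
tcp_pos: [0.5124, -0.3141, 0.0321]
orientation: [180.0, 0.0, 88.7]
ft_force: [0.1, -0.4, 0.8]
opening: 0.0346
gripper_force: 0.0
```

Floor contact came at the expected height. I'll back off and look.

Call:
servo_tool(
  steps=[
    [0,0,25,0,0,0,35],
    [0,0,50,0,0,0,35],
    [0,0,50,0,0,0,35],
    [-30,50,20,0,0,0,35],
    [-30,50,0,0,0,0,35],
  ],
)

```text
clock: 23.25
tcp_pos: [0.4531, -0.2141, 0.1801]
orientation: [179.7, 0.1, 88.6]
ft_force: [-0.3, 1.5, 0.2]
opening: 0.0348
gripper_force: 0.0
```

Call:
servo_tool(
  steps=[
    [-30,50,0,0,0,0,35],
    [-30,50,0,0,0,0,35],
    [-30,50,0,0,0,0,35],
    [0,0,0,0,0,0,35],
    [0,0,0,0,0,0,35],
  ],
)

```text
clock: 23.88
tcp_pos: [0.3627, -0.0643, 0.1776]
orientation: [179.9, 0.0, 88.7]
ft_force: [0.6, -0.6, -0.0]
opening: 0.0349
gripper_force: 0.0
```

Run:
```python
from h import *
S=cam("scene");T=cam("top")
i=cv2.resize(T[0][172:216,375:465],(720,352),interpolation=cv2.INTER_CUBIC); j=cv2.resize(S[0][183:213,200:290],(720,240),interpolation=cv2.INTER_CUBIC)
save(np.vstack([i,j]),"fin.png")
for p in ((.5125,-.229,.036),(.5125,-.399,.036)): print((proj(T,p)-[375,172])*8)
```

```text
[170.11004671 179.75281694]
[642.24428507 176.33861085]
```

View pics/fin.png

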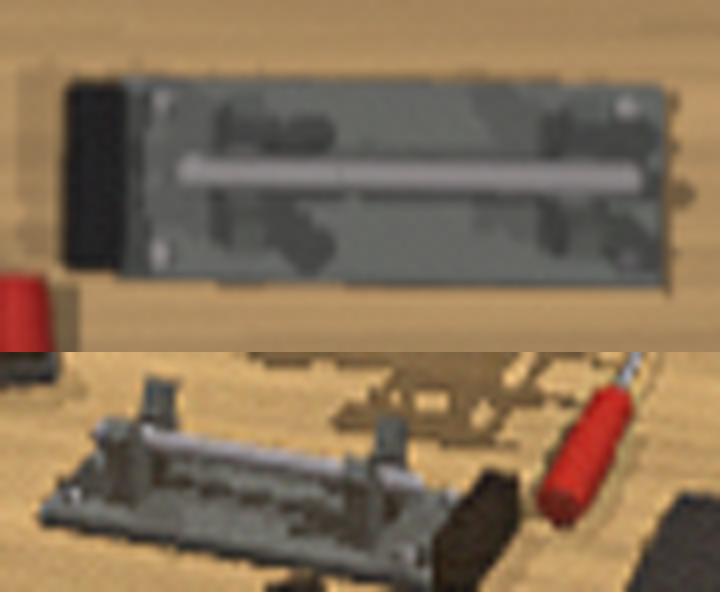

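The shaft is down in both slots, centred (180 to 642 px, against an expected middle of about 409) and parallel. Handing in.

```bash
python3 -c "
from cell import bot
print(bot.close_job())"
```

```text
the job is handed in; nothing more can be done
None
```

I handed the job in: the far shaft, which rolled evenly both ways under a light press (about 5–6 N), is seated in both saddles. The near one lies flat in the tray; I judged it bent from its roughly 2 mm bow in the camera images and did not roll it.

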